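Refit the axle of the roller jig

TASK

Take the long-shanked axle from the rack by its wooden handle and thread it through the near cheek, the roller and the far cheek of the roller jig, from the side away from the jig's end block, until its shoulder sits flush against the near cheek; press it home there for a moment with about 10 N, then let go. The yoke is clamped up to 12 mm to one side or the other of where it should be, so find the hole and feel the axle in gently and never force it (stay under about 30 N); leave the short axle and everything else on the bench alone.

Things in the scene. Friction and masses are not known exactly. Their poses are not given: they have to be found in the camera images.
- long_axle: Axle to fit: round steel shank 12 mm thick, 100 mm long, last 2 mm tapering to a blunt 11 mm nose; square wooden handle 64 mm long, 26 x 26 mm. About 0.14 kg. Origin: handle centre on the shank's axis (grip here, by the upright sides); x points to the nose, z up. The handle's front face is the shoulder. Lies level in the rack, axis 46 mm above the table, held by nothing but its weight.
- tip (a point): Nose of the long axle's shank, 132 mm ahead of the long axle's origin.
- shoulder (a point): Centre of the flat shoulder (front face of the handle) of the long axle, 32 mm ahead of its origin.
- short_axle: A second axle, for another jig: the same but its shank is only 60 mm long. Lies beside the long one in the same rack, 90 mm away, either way round. Not needed; leave it.
- rack: Fixed dark wooden rack, 150 x 135 mm; the axles lie along its y, 45 mm either side of its origin, noses to +y. Under each handle a block 18 mm wide, 33 mm high; round each shank a notched post 48 mm high, 67 mm ahead of the origin. Lift axles 20 mm before moving sideways. Origin: on the table, between the handle centres.
- jig: Roller jig fixed to the bench: base board 124 x 165 x 12 mm with a pale wooden yoke of two upright cheeks, each 66 mm wide (x), 18 mm thick, top 84 mm above the table, with 14 mm holes (rims chamfered 1 mm; steel-ringed at the entry); they span y -41 to -23 and +23 to +41 mm. Origin: on the table, midway between the cheeks. The holes' axis runs along y, 60 mm above the table.
- entry (a point): Nominal entry: on the outer (-y) face of the near cheek, 60 mm up, in the base's middle plane. The real hole centre is up to 12 mm to either side along the jig's x. The axle goes in here, moving to the jig's +y; the shoulder ends against this face.
- cork_block: Loose cork sanding block, 70 x 110 x 35 mm. Bystander, leave alone. Origin: underside centre.
- wood_ring: Loose flat wooden ring, 90 mm across, 14 mm high. Bystander, leave alone. Origin: underside centre.
- varnish_jar: Closed amber glass jar, 72 mm across, 100 mm high. Bystander, leave alone. Origin: underside centre.
- mallet: Loose wooden mallet lying on the bench. Bystander, leave alone. Origin: underside, about mid-length.
- chisel_a: Loose slim hand tool with pale wooden handle. Bystander, leave alone. Origin: underside, about mid-length.
- chisel_b: Second slim hand tool with pale wooden handle. Bystander, leave alone. Origin: underside, about mid-length.
- offcut: Loose wooden offcut, 50 x 130 x 22 mm. Bystander, leave alone. Origin: underside centre.
- yoke_mid (a point): Nominal middle of the holes' axis (jig base's middle plane, 60 mm up). The yoke is clamped where last set: its true hole axis is parallel but up to 12 mm to either side (jig x); no reading tells this. It does not give way. Here sits a captive aluminium roller, 50 mm thick, 42 mm long, bore 16 mm, hanging about 1.5 mm low and up to 0.5 mm aside; the nose lifts it easily.
- end_block (a point): Top centre of the wooden end block, 60 x 30 mm, 82 mm high, centred 100 mm along the jig's +y; it bars entry from the far side.
Mind the look-alikes: they are no part of the job. Leave any orange or pink look-alike of the long_axle alone.

How it is judged:
On the way, in this order (a step that is already met when the one before it is completed fails the run):
1. the nose of the long axle has gone into the near cheek's hole, in line with it (y of tip in the frame of jig above -0.033 m and angle between the x axis of long_axle and the y axis of jig, either way round below 0.1 rad and x of tip in the frame of jig between -0.016 and 0.016 m and z of tip in the frame of jig between 0.054 and 0.066 m), for 0.1 s.
2. the shoulder is pressed home: within 2 mm of the near cheek, with the axle bearing on the jig with more than 5 N (y of shoulder in the frame of jig between -0.043 and -0.039 m and contact force between long_axle and jig above 5 N), for 0.2 s.
At the end, for the whole second after the job is handed in: The long axle is through near cheek, roller and far cheek, in line with the holes (within 0.07 rad, shoulder within 16 mm of the jig's middle plane and 6 mm of hole height), its shoulder within 2 mm of the near cheek's outer face, at rest and released (y of shoulder in the frame of jig between -0.043 and -0.039 m and x of shoulder in the frame of jig between -0.016 and 0.016 m and z of shoulder in the frame of jig between 0.054 and 0.066 m and angle between the x axis of long_axle and the y axis of jig, either way round below 0.07 rad and linear speed of long_axle below 0.02 m/s and contact force between long_axle and the fingers below 0.05 N); the robot touches nothing.
It fails at once if the axle is forced: more than 30 N between the long axle and the jig (contact force between long_axle and jig above 30 N).
It fails at once if the gripper or arm bears on the jig with more than 30 N (contact force between any of the fingers, the arm and jig above 30 N).
It fails at once if the short axle or a bystander is moved by more than 25 mm (distance of any of cork_block, wood_ring, varnish_jar, mallet, chisel_a, chisel_b, offcut, short_axle from where it was at the start of the episode above 0.025 m).
It also fails if it takes over 72 s, if anything falls off the work surface, if the arm or the gripper's body presses on something with over 40 N, if the wrist force passes 120 N, or if a joint passes its speed limit or range.

ROBOT

A 6-joint arm with a two-finger parallel gripper is mounted at the origin on the work surface. World frame = base frame: x ahead of the robot, y to its left, z up, the work surface at z = 0. Lengths are in m, angles in rad, forces in N, time in s.
With the tool pointing down it reaches from about 0.375 to 0.925 m from the base axis. Payload 5.7 kg.
Tool frame: the origin (TCP) lies at the very end of the fingers, on their centre line; the grasp point (between the pads) lies bot.hold_point_z behind it (bot.hold_point_z is the distance from the TCP to the grasp point, in m); z points along the fingers, y is the line along which they close (so a half turn about z gives the same grasp; the last joint's range is limited). The gripper opens to 85 mm and grips with 20 to 120 N. Pads are 22 mm wide; open, the fingers measure 114 mm over their backs; the gripper's body (76 mm by 85 mm) begins 54 mm behind the grasp point. The pads swing forward as they close: fully open they stand 13 mm farther back than shut.
Start: joints at [-1.351, 0.359, 1.51, -0, 1.272, -0.115], TCP at [0.197, -0.567, 0.231] pointing down, gripper open.
Joint ranges: [-2.97, 2.97], [-1.01, 2.36], [0.21, 2.38], [-0.96, 4.11], [0.2, 2.71], [-2.98, 2.98]. Speed limits (rad/s): [2.39, 2.39, 3.14, 3.14, 3.14, 3.14].

INTERFACE

Orientations are given as [roll, pitch, yaw] about the fixed x, y, z axes, in that order (R = Rz(yaw) Ry(pitch) Rx(roll)).
In Python, from bench import bot gives the robot as it stands. The module is installed in compiled form; this text tells all that it offers.
- The arm moves only by the tool carry_out, never from a script. Its arguments are lists of equal length, an entry for each row: "delta_pos": the shift along the world's x, y, z in units of 50 mm (1.0 is 50 mm), a list of three; "dr": the turn, a rotation vector about the world's x, y, z in units of 6 degrees (1.0 is 6 degrees), a list of three; "claw": the finger opening in mm, from 0 to 85.4. A call has 1 to 20 rows; each row shifts and turns the commanded pose from where the row before left it; what a row does not reach is not made up. A row lasts 1/10 s, in which the tool goes at most 50 mm and 8.59 degrees, less where a joint would pass 70% of its speed; a pose out of reach is approached as far as the arm can. A call is refused whole if a number of a shift passes 1 or a number of a turn 1, either way. A call with a gripper value outside its range is refused whole. The fingers move at their own pace and stop on an object; "newtons" is the grip in N (left out, the last holds). Time passes only in rows, so rows that do not move let the fingers close. It gives the time, the measured TCP pose, the force, the opening and the grip force at its end, in the units of the state.
- bot.state(): the state, without advancing time (a new reading comes with each control period).
- bot.camera(name): name is "side" or "top"; returns the picture (420x560x3 uint8, red, green, blue); there is no depth.
- bot.camera_params(name): a dict with "camera_matrix" (3x3 intrinsics, pixels), "dist" ([k1, k2, p1, p2, k3] as OpenCV has them; the pictures are not rectified), "world_to_cam" (4x4, takes a point from world to camera coordinates). Camera axes: x right, y up, looking along -z (the intrinsics and any distortion apply to the point x, -y, -z); pixel columns grow to the right and rows downward; lengths in m; the calibration is good to about 2 mm. A picture is of the moment at which its call begins. camera_params takes no time and is no camera call.
- bot.hand_in(): hands the job in; it is judged then, once.
Trained networks look in the newest picture that a camera, given by its name, has taken for a name from the list of things; names that differ only in an ending like _2 or _b are one class to them, and where a whole thing is asked for, a point or a joint stands for the part that bears it (a point fixed in the world has none). Each returns a list of dicts, best first, with "p" (0 to 1); they miss things now and then, are a little off and sometimes report something else, mostly with a low value. They report only what shows in the picture. A call takes as long as a camera call. They do not tell look-alikes from the thing itself.
- bot.recognise(thing, camera): "position" ([column, row] in pixels, amid what is visible of it).
The state is a dict: "time": time; "joint_positions": joint angles; "qd": joint speeds; "joint_efforts": joint torques, N m; "eef_pos": TCP position; "ee_rot": TCP orientation; "force": force on the tool from outside, world axes, zero at the start; "wrist_torque": the same for the moment, N m; "finger_gap": finger opening in m; "finger_force": force on a finger pad.
Only numpy, scipy, OpenCV 4.12 (cv2) and the standard library are available. Lean on these libraries where they do the work, as an engineer would, in place of code of your own. Each camera call takes 0.05 s, during which the arm holds its last target. There are 200 camera calls.

## Working session

There is one attempt and no reset: what is moved stays moved. The work goes in short steps, Python scripts to look and compute and a tool call to move; the robot and the scene stay as the last step left them, time stands still between calls to the robot, and variables do not carry over. Pictures are saved under pics/ and viewed, at most 10 in all, crops included, and the job is handed in when it is done.

Besides the shell and the picture viewer there is one more tool, called after ">>>" as a command line: name --argument value ..., lists and objects as JSON in quotes. carry_out: Moves the arm, as the interface text tells. Its arguments: {"type":"object","properties":{"delta_pos":{"type":"array"},"dr":{"type":"array"},"claw":{"type":"array"},"newtons":{"type":"number"}},"required":["delta_pos","dr","claw"]}

```bash
mkdir -p pics; cat > h.py <<'E'
import numpy as np, cv2
from bench import bot
def proj(P,name):
    c=bot.camera_params(name);W=np.array(c["world_to_cam"]);p=np.atleast_2d(P)@W[:3,:3].T+W[:3,3]
    p=p*[1,-1,-1]
    return cv2.projectPoints(p,np.zeros(3),np.zeros(3),np.array(c["camera_matrix"]),np.array(c["dist"]))[0][:,0]
def ray(px,name):
    c=bot.camera_params(name);W=np.array(c["world_to_cam"])
    u=cv2.undistortPoints(np.array(px,float).reshape(-1,1,2),np.array(c["camera_matrix"]),np.array(c["dist"]))[:,0]
    d=np.c_[u,np.ones(len(u))]*[1,-1,-1]@W[:3,:3]
    return -W[:3,:3].T@W[:3,3],d
def at(px,name,z):
    o,d=ray(px,name);return o+d*((z-o[2])/d[:,2])[:,None]
E
python3 - <<'E'
from h import *
for n in("top","side"):
    im=bot.camera(n);cv2.imwrite(f"pics/{n}0.png",cv2.resize(im[:,:,::-1],(784,588),interpolation=cv2.INTER_CUBIC))
    for t in("long_axle","short_axle","rack","jig","end_block","mallet","varnish_jar"):
        r=bot.recognise(t,n);print(n,t,[(np.round(a["position"]).tolist(),round(a["p"],2),at([a["position"]],n,.046)[0].round(3).tolist()) for a in r[:4]])
    print(ray([[280,210]],n)[0].round(3))
s=bot.state();print(s["time"],s["eef_pos"],s["ee_rot"],bot.hold_point_z)
E
```

```text
top long_axle [([359.0, 277.0], 0.77, [0.313, -0.389, 0.046]), ([437.0, 257.0], 0.76, [0.376, -0.667, 0.046]), ([288.0, 277.0], 0.76, [0.316, -0.144, 0.046]), ([317.0, 205.0], 0.6, [0.569, -0.254, 0.046])]
top short_axle [([180.0, 220.0], 0.62, [0.526, 0.236, 0.046]), ([331.0, 230.0], 0.49, [0.479, -0.301, 0.046])]
top rack [([320.0, 221.0], 0.94, [0.511, -0.26, 0.046])]
top jig [([183.0, 223.0], 0.91, [0.516, 0.224, 0.046])]
top end_block [([177.0, 219.0], 0.9, [0.531, 0.246, 0.046]), ([390.0, 217.0], 0.56, [0.519, -0.512, 0.046]), ([296.0, 150.0], 0.17, [0.779, -0.185, 0.046])]
top mallet [([128.0, 181.0], 0.56, [0.675, 0.427, 0.046])]
top varnish_jar [([294.0, 149.0], 0.78, [0.782, -0.177, 0.046])]
[ 0.281 -0.134  1.415]
side long_axle [([248.0, 413.0], 0.95, [0.375, -0.688, 0.046]), ([201.0, 313.0], 0.94, [0.298, -0.422, 0.046]), ([200.0, 242.0], 0.85, [0.314, -0.18, 0.046]), ([296.0, 250.0], 0.67, [0.574, -0.27, 0.046])]
side short_axle [([267.0, 260.0], 0.59, [0.488, -0.287, 0.046])]
side rack [([277.0, 268.0], 0.63, [0.511, -0.322, 0.046]), ([296.0, 341.0], 0.57, [0.511, -0.546, 0.046]), ([360.0, 220.0], 0.29, [0.793, -0.186, 0.046])]
side jig [([254.0, 157.0], 0.64, [0.534, 0.202, 0.046])]
side end_block [([252.0, 159.0], 0.9, [0.523, 0.194, 0.046])]
side mallet [([284.0, 128.0], 0.87, [0.68, 0.378, 0.046]), ([359.0, 217.0], 0.28, [0.795, -0.176, 0.046])]
side varnish_jar [([357.0, 219.0], 0.82, [0.786, -0.183, 0.046])]
[ 0.367 -1.052  0.927]
0.8 [ 0.19712645 -0.56666347  0.23128123] [-3.14150529e+00 -5.38563738e-06  3.34749384e-01] 0.0187
```

View pics/top0.png

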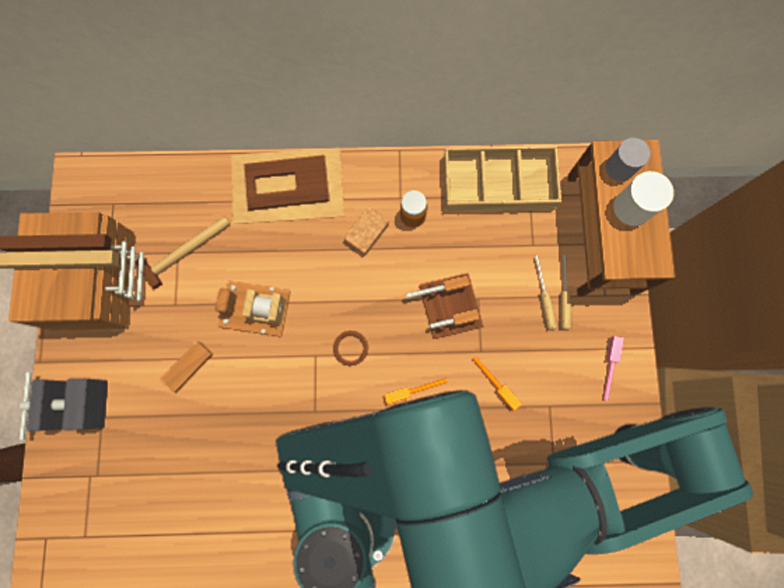

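View pics/side0.png

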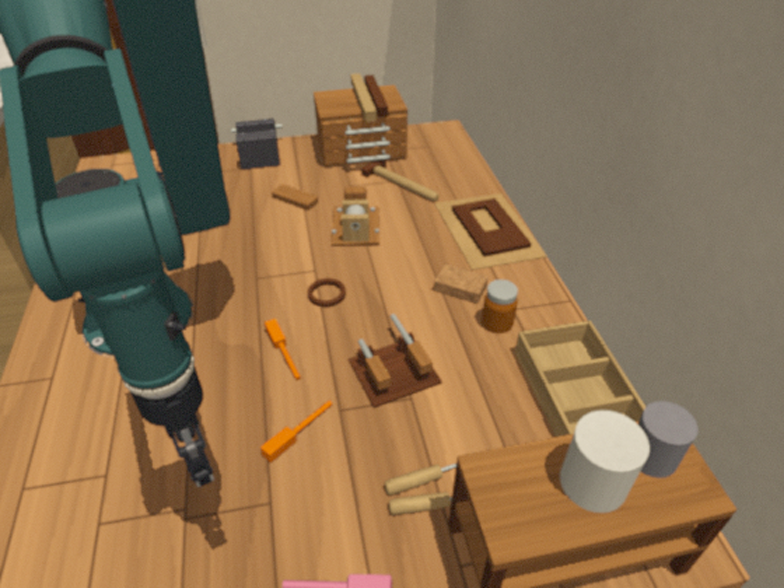

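The top view shows the rack at about (452,305) in the enlarged picture. The long axle is the farther one, with its handle at (455,285) and nose at (407,296). The jig is at (255,307) with its end block on the left at (225,300), so entry is from the right (world -y). The side view agrees: the jig is at (355,225) and the rack at (393,368). The orange and pink tools are look-alikes.

```bash
python3 - <<'E'
from h import *
T=cv2.imread("pics/top0.png");
out=[]
for n,(u,v) in (("top",(318,218)),("top",(182,220)),("side",(278,258)),("side",(254,160))):
    im=bot.camera(n)[:,:,::-1]; c=im[v-32:v+32,u-40:u+40]; print(n,u-40,v-32)
    out.append(cv2.resize(c,(400,300)[:2],interpolation=cv2.INTER_CUBIC) if 0 else cv2.resize(c,(400,320),interpolation=cv2.INTER_CUBIC)[:300])
cv2.imwrite("pics/c1.png",np.vstack([np.hstack(out[:2]),np.hstack(out[2:])]))
E
```

```text
top 278 186
top 142 188
side 238 226
side 214 128
```

View pics/c1.png

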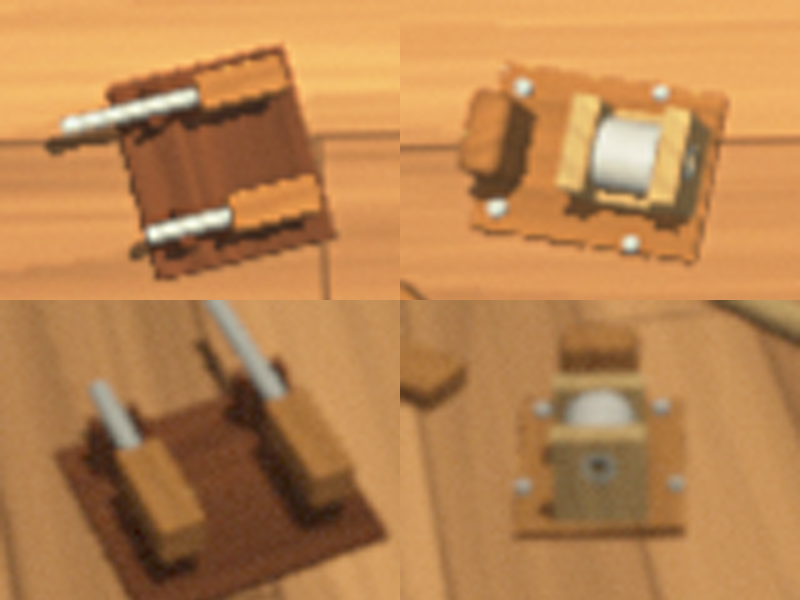

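The crops show both axles with their noses to the left, the long one on the upper side. They also show the jig base corners, the cheek tops and the steel-ringed hole at (600,467) in the side crop. I'll fit the poses to these points.

```bash
cat > fit.py <<'E'
from h import *
from scipy.optimize import least_squares
O={"tr":(278,186,0,0),"tj":(142,188,400,0),"sr":(238,226,0,300),"sj":(214,128,400,300)}
def px(k,u,v): a=O[k];return [a[0]+(u-a[2])/5-.4,a[1]+(v-a[3])/5-.4]
def fit(obs,x0,n,pt):
    # obs: (key,u,v,params)
    def res(p,raw=False):
        r=[]
        for cam in("top","side"):
            s=[o for o in obs if (o[0][0]=="t")==(cam=="top")]
            if not s: continue
            P=np.array([pt(p,o[3]) for o in s]);q=proj(P,cam)
            r.append(q-np.array([px(*o[:3]) for o in s]))
        r=np.vstack(r); return r if raw else r.ravel()
    f=least_squares(res,x0,loss="soft_l1",f_scale=.5);cov=np.linalg.inv(f.jac.T@f.jac)*.25
    print(f.x.round(4),"sd",np.sqrt(np.diag(cov)).round(4));print(res(f.x,True).round(1).tolist());return f.x
def R(p,l): c,s=np.cos(p[2]),np.sin(p[2]);return [p[0]+c*l[0]-s*l[1],p[1]+s*l[0]+c*l[1],l[2]]
E
cat > run.py <<'E'
from fit import *
J=[("tj",728,98,(.062,-.0825,.012,0)),("tj",507,65,(.062,.0825,.012,0)),("tj",697,262,(-.062,-.0825,.012,0)),("tj",470,228,(-.062,.0825,.012,0)),
("tj",668,95,(.033,-.023,.084,1)),("tj",708,102,(.033,-.041,.084,1)),("tj",687,208,(-.033,-.041,.084,1)),("tj",648,200,(-.033,-.023,.084,1)),
("sj",515,538,(-.062,-.0825,0,0)),("sj",686,538,(.062,-.0825,0,0)),("sj",552,437,(-.033,-.041,.084,1)),("sj",652,437,(.033,-.041,.084,1)),
("sj",553,520,(-.033,-.041,.012,1)),("sj",650,520,(.033,-.041,.012,1)),("sj",600,467,(0,-.041,.06,1)),("sj",525,398,(-.062,.0825,.012,0)),("sj",672,397,(.062,.0825,.012,0))]
j=fit(J,[.52,.2,-.15,0],0,lambda p,l:R(p,(l[0]+l[3]*p[3],l[1],l[2])))
for sel in "ts":
    fit([o for o in J if o[0][0]==sel],[.52,.2,-.15,0],0,lambda p,l:R(p,(l[0]+l[3]*p[3],l[1],l[2])))
# axle in frame x along shank ; yaw of axle's x
A=[("tr",62,125,(.132,0,.046)),("tr",197,70,(.032,-.013,.059)),("tr",283,55,(-.032,-.013,.059)),("tr",290,90,(-.032,.013,.059)),("tr",200,108,(.032,.013,.059)),
("sr",268,404,(.032,.013,.059)),("sr",318,387,(.032,-.013,.059)),("sr",353,465,(-.032,-.013,.059)),("sr",307,487,(-.032,.013,.059))]
fit(A,[.58,-.27,1.7],0,R)
E
python3 run.py
```

```text
[ 0.5311  0.2068 -0.1728  0.003 ] sd [0.001  0.0023 0.0117 0.0013]
[[8.6, -0.2], [8.5, -0.2], [8.5, 0.3], [9.0, 0.3], [-1.3, 0.9], [-4.2, 0.3], [-3.6, -2.3], [-1.0, -1.5], [-0.7, 6.0], [0.3, 5.2], [-0.0, -0.5], [-1.0, -0.9], [0.9, -0.4], [-0.0, -0.8], [0.2, -1.0], [-1.0, 4.6], [2.2, 4.1]]
[ 0.5309  0.2069 -0.1745  0.0037] sd [0.0011 0.0044 0.0131 0.0022]
[[8.6, -0.1], [8.6, -0.1], [8.5, 0.4], [8.9, 0.3], [-1.2, 0.8], [-4.1, 0.2], [-3.6, -2.5], [-1.0, -1.6]]
[ 0.5319  0.2067 -0.1749  0.0022] sd [0.0024 0.0029 0.0298 0.0022]
[[-0.5, 6.0], [0.5, 5.2], [-0.1, -0.5], [-1.0, -0.9], [0.9, -0.4], [-0.1, -0.8], [0.1, -1.0], [-0.8, 4.6], [2.5, 4.1]]
[ 0.579  -0.2874  1.747 ] sd [0.0008 0.0009 0.0223]
[[0.3, -1.1], [0.1, 0.3], [0.4, -0.2], [0.6, -0.2], [1.1, -0.3], [-1.2, -1.3], [-2.7, -0.4], [-0.1, -0.1], [0.3, -1.8]]
```

```bash
sed -i 's/\[.52,.2,-.15,0\]/[.52,.2,-.15,0,.03]/g; s/lambda p,l:R(p,(l\[0\]+l\[3\]\*p\[3\],l\[1\],l\[2\]))/lambda p,l:R(p,(l[0]+l[3]*p[3],l[1]+(1-l[3])*p[4],l[2]))/g' run.py
cat >> run.py <<'E'
for sel in "ts": fit([o for o in A if o[0][0]==sel],[.58,-.27,1.7],0,R)
E
python3 run.py
```

```text
[ 0.5271  0.2019 -0.1698  0.0059  0.0368] sd [0.0011 0.0012 0.0093 0.0016 0.0015]
[[0.0, -0.6], [-0.1, -0.5], [-0.1, -0.2], [0.3, -0.0], [0.3, 1.2], [-2.6, 0.6], [-2.0, -2.1], [0.6, -1.2], [-1.1, 0.7], [-0.7, -0.2], [-0.1, 0.4], [-1.0, -0.0], [0.9, 0.5], [-0.0, 0.1], [0.1, -0.1], [-1.6, 0.1], [1.2, -0.5]]
[ 0.5252  0.1988 -0.1722  0.0063  0.04  ] sd [0.0013 0.004  0.01   0.0035 0.0042]
[[0.0, -0.3], [-0.1, -0.2], [-0.2, 0.2], [0.2, 0.3], [1.2, 1.6], [-1.7, 1.0], [-1.1, -1.6], [1.5, -0.8]]
[ 0.5307  0.2025 -0.1829  0.0031  0.0358] sd [0.0013 0.0015 0.0143 0.0017 0.0024]
[[-0.3, 0.5], [0.1, -0.1], [-0.1, 0.2], [-1.0, -0.1], [0.9, 0.3], [-0.0, -0.0], [0.2, -0.3], [-0.3, -0.1], [2.5, -0.4]]
[ 0.579  -0.2874  1.747 ] sd [0.0008 0.0009 0.0223]
[[0.3, -1.1], [0.1, 0.3], [0.4, -0.2], [0.6, -0.2], [1.1, -0.3], [-1.2, -1.3], [-2.7, -0.4], [-0.1, -0.1], [0.3, -1.8]]
[ 0.5783 -0.2856  1.7632] sd [0.001  0.001  0.0154]
[[-0.1, -0.3], [-0.4, 0.7], [-0.2, -0.1], [0.2, -0.1], [0.6, 0.0]]
[ 0.5803 -0.2914  1.6745] sd [0.0011 0.0023 0.0319]
[[0.3, -0.7], [-1.0, 0.6], [0.0, 1.4], [0.2, -0.8]]
```

>>> carry_out --delta_pos '[[0.544,0.401,-0.1],[0.544,0.401,-0.1],[0.544,0.401,-0.1],[0.544,0.401,-0.1],[0.544,0.401,-0.1],[0.544,0.401,-0.1],[0.544,0.401,-0.1],[0.544,0.401,-0.1],[0.544,0.401,-0.1],[0.544,0.401,-0.1],[0.544,0.401,-0.1],[0.544,0.401,-0.1],[0.544,0.401,-0.1],[0.544,0.401,-0.1],[0,0,0],[0,0,0],[0,0,0]]' --dr '[[0,0,0.974],[0,0,0.974],[0,0,0.974],[0,0,0.974],[0,0,0.974],[0,0,0.974],[0,0,0.974],[0,0,0.974],[0,0,0.974],[0,0,0.974],[0,0,0.974],[0,0,0.974],[0,0,0.974],[0,0,0.974],[0,0,0],[0,0,0],[0,0,0]]' --claw '[60,60,60,60,60,60,60,60,60,60,60,60,60,60,60,60,60]' --newtons 60

```text
time: 2.7
eef_pos: [0.5773, -0.2865, 0.1613]
ee_rot: [-3.141, 0.0, 1.762]
force: [-0.4, 0.1, -0.3]
finger_gap: 0.0601
finger_force: 0.0
```

```bash
cat > ov.py <<'E'
from h import *
from fit import R
def crop(n,u,v,w,h,k,lines,fn=None):
    im=bot.camera(n)[:,:,::-1];c=cv2.resize(im[v:v+h,u:u+w],(w*k,h*k),interpolation=cv2.INTER_CUBIC)
    for L,col in lines:
        q=((proj(np.array(L),n)-[u,v]+.5)*k-.5).round().astype(int);cv2.polylines(c,[q.reshape(-1,1,2)],False,col,1)
    return c
E
python3 - <<'E'
from ov import *
A=[.5785,-.2865,1.762];J=[.5285,.2020,-.172]; s=.0045
ax=[([R(A,(x,0,.046)) for x in(.032,.132)],(0,255,0)),([R(A,l) for l in((.032,-.013,.059),(-.032,-.013,.059),(-.032,.013,.059),(.032,.013,.059),(.032,-.013,.059))],(255,0,0))]
jl=[([R(J,(s+a*.033,b,.084)) for a,b in((-1,y0),(1,y0),(1,y1),(-1,y1),(-1,y0))],(255,0,0)) for y0,y1 in((-.041,-.023),(.023,.041))]
jl+=[([R(J,(a*.062,b,.012)) for a,b in((-1,-.0455),(1,-.0455),(1,.1195),(-1,.1195),(-1,-.0455))],(0,255,0)),([R(J,(s,-.06,.06)),R(J,(s,-.041,.06))],(0,0,255))]
a=crop("top",278,186,80,60,5,ax);b=crop("top",142,190,80,60,5,jl);c=crop("side",238,226,80,60,5,ax);d=crop("side",214,128,80,60,5,jl)
cv2.imwrite("pics/c2.png",np.vstack([np.hstack([a,b]),np.hstack([c,d])]))
E
```

```text
(no output)
```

View pics/c2.png

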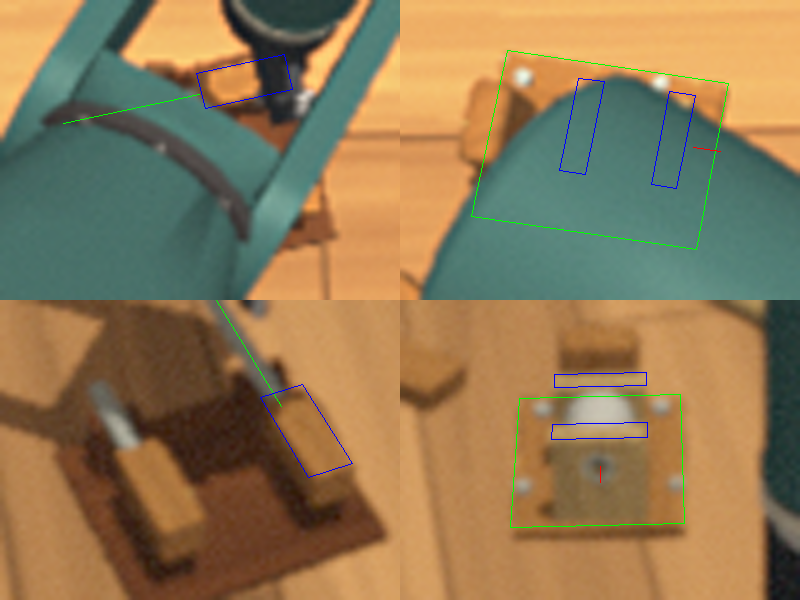

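The overlay fits the jig well, and the hole falls at (600,468) in the side crop. The axle's yaw needs a tighter estimate, because in the side view the handle front sits about 2 px to the right of my model. I'll take the yaw from the rack edges and both shanks.

```bash
python3 - <<'E'
from fit import *
def ang(k,a,b,z,cam):
    P=at([px(k,*a),px(k,*b)],cam,z);d=P[1]-P[0];return round(float(np.arctan2(d[1],d[0])),3),P.round(4).tolist(),round(float(np.hypot(*d[:2])),4)
print("rack perp",ang("tr",(335,237),(283,43),.006,"top"));print("rack perp2",ang("tr",(158,278),(108,92),.006,"top"))
print("rack par",ang("tr",(335,237),(158,278),.006,"top"));print("par2",ang("tr",(283,43),(108,92),.006,"top"))
print("side perp",ang("sr",(55,455),(246,385),.006,"side"));print("side perp near", ang("sr",(135,600),(387,537),.006,"side"));print("side par",ang("sr",(135,600),(55,455),.006,"side"))
print("shank L top",ang("tr",(197,97),(64,125),.05,"top"));print("shank S top",ang("tr",(230,218),(150,236),.05,"top"))
print("handle L top",ang("tr",(286.5,72.5),(198.5,89),.059,"top"))
print("shank L side",ang("sr",(272,393),(220,303),.05,"side"));print("shank S side",ang("sr",(130,442),(98,386),.05,"side"))
print("handle L side edges",ang("sr",(353,465),(318,387),.059,"side"),ang("sr",(310,487),(270,402),.059,"side"))
print("handle S side",ang("sr",(203,517),(168,440),.059,"side"),ang("sr",(157,533),(118,457),.059,"side"))
E
```

```text
rack perp (0.212, [[0.4722, -0.3539, 0.006], [0.6184, -0.3226, 0.006]], 0.1494)
rack perp2 (0.229, [[0.4451, -0.2238, 0.006], [0.584, -0.1915, 0.006]], 0.1426)
rack par (1.776, [[0.4722, -0.3539, 0.006], [0.4451, -0.2238, 0.006]], 0.1329)
par2 (1.827, [[0.6184, -0.3226, 0.006], [0.584, -0.1915, 0.006]], 0.1355)
side perp (0.258, [[0.4452, -0.2292, 0.006], [0.5653, -0.1975, 0.006]], 0.1242)
side perp near (0.097, [[0.4716, -0.342, 0.006], [0.6169, -0.3278, 0.006]], 0.1459)
side par (1.801, [[0.4716, -0.342, 0.006], [0.4452, -0.2292, 0.006]], 0.1158)
shank L top (1.76, [[0.5695, -0.2533, 0.05], [0.5511, -0.1576, 0.05]], 0.0974)
shank S top (1.771, [[0.4815, -0.2734, 0.05], [0.4699, -0.2164, 0.05]], 0.0582)
handle L top (1.738, [[0.584, -0.317, 0.059], [0.5734, -0.2538, 0.059]], 0.0641)
shank L side (1.744, [[0.5689, -0.2475, 0.05], [0.5553, -0.1699, 0.05]], 0.0788)
shank S side (1.79, [[0.4836, -0.2676, 0.05], [0.4734, -0.2217, 0.05]], 0.047)
handle L side edges (1.645, [[0.5977, -0.3171, 0.059], [0.5932, -0.2566, 0.059]], 0.0607) (1.677, [[0.5711, -0.3275, 0.059], [0.5642, -0.2623, 0.059]], 0.0656)
handle S side (1.703, [[0.5107, -0.3361, 0.059], [0.503, -0.2785, 0.059]], 0.0582) (1.759, [[0.4848, -0.3418, 0.059], [0.474, -0.2851, 0.059]], 0.0578)
```

>>> carry_out --delta_pos '[[0.02,0,-0.44],[0.02,0,-0.44],[0,0,-0.44],[0,0,-0.44],[0,0,-0.44],[0,0,-0.44],[0,0,0],[0,0,0],[0,0,0],[0,0,0],[0,0,0],[0,0,0],[0,0,0],[0,0,0],[0,0,0],[0,0,0]]' --dr '[[0,0,0],[0,0,0],[0,0,0],[0,0,0],[0,0,0],[0,0,0],[0,0,0],[0,0,0],[0,0,0],[0,0,0],[0,0,0],[0,0,0],[0,0,0],[0,0,0],[0,0,0],[0,0,0]]' --claw '[60,60,60,60,60,60,60,60,20,20,20,20,20,20,20,20]' --newtons 60

```text
time: 4.5
eef_pos: [0.5808, -0.2866, 0.0308]
ee_rot: [3.14, 0.002, 1.763]
force: [-1.0, -0.1, 6.9]
finger_gap: 0.0255
finger_force: 58.2
```

>>> carry_out --delta_pos '[[0,0,0.2],[0,0,0.4],[0,0,0.4],[-0.165,0.576,0],[-0.165,0.576,0],[-0.165,0.576,0],[-0.165,0.576,0],[-0.165,0.576,0],[-0.165,0.576,0],[-0.165,0.576,0],[-0.165,0.576,0],[-0.165,0.576,0],[-0.165,0.576,0],[0,0,-0.24],[0,0,-0.24],[0,0,-0.24],[0,0,0],[0,0,0],[0,0,0]]' --dr '[[0,0,0],[0,0,0],[0,0,0],[0,0,-0.348],[0,0,-0.348],[0,0,-0.348],[0,0,-0.348],[0,0,-0.348],[0,0,-0.348],[0,0,-0.348],[0,0,-0.348],[0,0,-0.348],[0,0,-0.348],[0,0,0],[0,0,0],[0,0,0],[0,0,0],[0,0,0],[0,0,0]]' --claw '[20,20,20,20,20,20,20,20,20,20,20,20,20,20,20,20,20,20,20]' --newtons 60

```text
time: 6.4
eef_pos: [0.4978, 0.0014, 0.0433]
ee_rot: [3.142, -0.0, 1.397]
force: [1.0, -0.2, -1.7]
finger_gap: 0.025
finger_force: 58.6
```

```bash
python3 - <<'E'
from ov import *
st=bot.state();e=st["eef_pos"];yaw=st["ee_rot"][2];print(st["time"],e,st["ee_rot"],st["force"],st["finger_gap"])
A=[e[0],e[1],yaw];z=e[2]+.0152;J=[.5285,.2020,-.172];s=.0045
L=[([R(A,(x,0,z)) for x in(.032,.132)],(0,255,0)),([R(J,(s,-.06,.06)),R(J,(s,-.041,.06))],(0,0,255))]
cv2.imwrite("pics/t3.png",np.vstack([crop("top",150,190,160,60,5,L),crop("side",190,118,160,60,5,L)]))
E
```

```text
6.4 [0.49782013 0.00144387 0.0432946 ] [ 3.14150898e+00 -9.75615635e-07  1.39743804e+00] [ 1.02253273 -0.18037253 -1.7279162 ] 0.02504377616114227
```

View pics/t3.png

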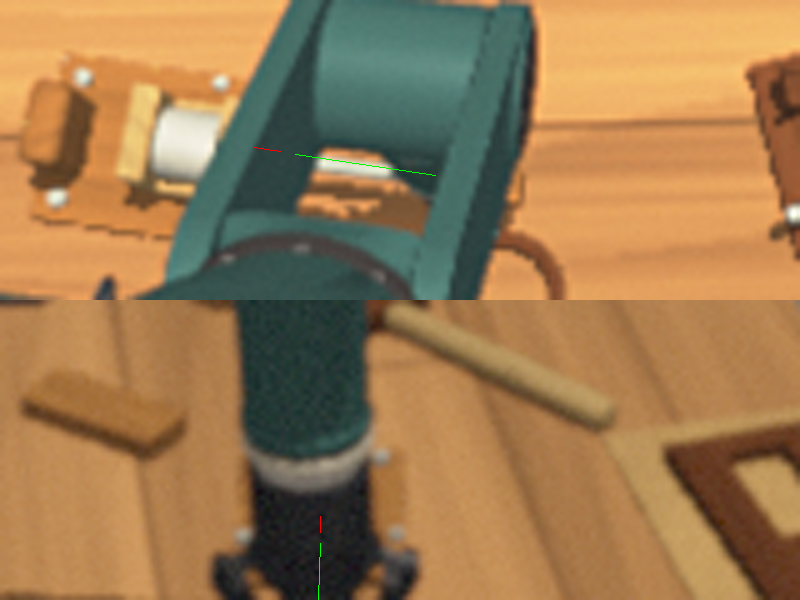

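The top view shows the shank near the planned line, about (355,167) against (355,163). That fits the few-mm camera bias, and the arm hides the side view of the hole. I'll shift 1.4 mm in jig +x, raise 1.5 mm and feel my way in.

>>> carry_out --delta_pos '[[0.028,-0.004,0.03],[0.019,0.108,0],[0.019,0.108,0],[0.019,0.108,0],[0.019,0.108,0],[0.0034,0.02,0],[0.0034,0.02,0],[0,0,0],[0,0,0]]' --dr '[[0,0,0],[0,0,0],[0,0,0],[0,0,0],[0,0,0],[0,0,0],[0,0,0],[0,0,0],[0,0,0]]' --claw '[20,20,20,20,20,20,20,20,20]' --newtons 60

```text
time: 7.4
eef_pos: [0.5029, 0.0254, 0.0447]
ee_rot: [-3.141, 0.0, 1.398]
force: [0.3, -1.0, -2.2]
finger_gap: 0.0252
finger_force: 58.6
```

>>> carry_out --delta_pos '[[0.0034,0.02,0],[0.0034,0.02,0],[0.0034,0.02,0],[0,0,0]]' --dr '[[0,0,0],[0,0,0],[0,0,0],[0,0,0]]' --claw '[20,20,20,20]'

```text
time: 7.8
eef_pos: [0.5035, 0.0285, 0.0448]
ee_rot: [-3.141, -0.0, 1.398]
force: [-0.7, -0.2, -1.1]
finger_gap: 0.0252
finger_force: 58.6
```

>>> carry_out --delta_pos '[[0.0034,0.02,0],[0.0034,0.02,0],[0.0034,0.02,0],[0,0,0]]' --dr '[[0,0,0],[0,0,0],[0,0,0],[0,0,0]]' --claw '[20,20,20,20]'

```text
time: 8.2
eef_pos: [0.504, 0.0316, 0.0448]
ee_rot: [-3.142, -0.0, 1.399]
force: [-0.1, 0.1, -2.0]
finger_gap: 0.0251
finger_force: 58.5
```

>>> carry_out --delta_pos '[[0.0034,0.02,0],[0.0034,0.02,0],[0,0,0]]' --dr '[[0,0,0],[0,0,0],[0,0,0]]' --claw '[20,20,20]'

```text
time: 8.5
eef_pos: [0.5044, 0.0336, 0.0448]
ee_rot: [-3.142, -0.0, 1.398]
force: [-0.8, 0.3, -2.1]
finger_gap: 0.0252
finger_force: 58.6
```

>>> carry_out --delta_pos '[[0.0034,0.02,0],[0.0034,0.02,0],[0,0,0]]' --dr '[[0,0,0],[0,0,0],[0,0,0]]' --claw '[20,20,20]'

```text
time: 8.8
eef_pos: [0.5047, 0.0356, 0.0447]
ee_rot: [-3.141, -0.0, 1.398]
force: [0.5, 0.6, -1.6]
finger_gap: 0.0249
finger_force: 58.5
```

>>> carry_out --delta_pos '[[0.0034,0.02,0],[0.0034,0.02,0],[0,0,0]]' --dr '[[0,0,0],[0,0,0],[0,0,0]]' --claw '[20,20,20]'

```text
time: 9.1
eef_pos: [0.505, 0.0376, 0.0448]
ee_rot: [-3.141, -0.0, 1.398]
force: [0.2, 0.1, -1.6]
finger_gap: 0.0252
finger_force: 58.6
```

>>> carry_out --delta_pos '[[0.0034,0.02,0],[0.0034,0.02,0],[0,0,0]]' --dr '[[0,0,0],[0,0,0],[0,0,0]]' --claw '[20,20,20]'

```text
time: 9.4
eef_pos: [0.5054, 0.0396, 0.0448]
ee_rot: [-3.142, -0.0, 1.398]
force: [0.6, -0.7, -0.9]
finger_gap: 0.0253
finger_force: 58.5
```

>>> carry_out --delta_pos '[[0.0034,0.02,0],[0.0034,0.02,0],[0.0034,0.02,0],[0,0,0]]' --dr '[[0,0,0],[0,0,0],[0,0,0],[0,0,0]]' --claw '[20,20,20,20]'

```text
time: 9.8
eef_pos: [0.5058, 0.0426, 0.0448]
ee_rot: [-3.141, -0.0, 1.398]
force: [-0.3, -0.8, -1.8]
finger_gap: 0.0252
finger_force: 58.5
```

>>> carry_out --delta_pos '[[0.0034,0.02,0],[0.0034,0.02,0],[0.0034,0.02,0],[0,0,0]]' --dr '[[0,0,0],[0,0,0],[0,0,0],[0,0,0]]' --claw '[20,20,20,20]'

```text
time: 10.2
eef_pos: [0.5064, 0.0456, 0.0448]
ee_rot: [-3.142, -0.0, 1.398]
force: [0.2, -1.1, -1.4]
finger_gap: 0.0253
finger_force: 58.5
```

>>> carry_out --delta_pos '[[0.0034,0.02,0],[0.0034,0.02,0],[0.0034,0.02,0],[0,0,0]]' --dr '[[0,0,0],[0,0,0],[0,0,0],[0,0,0]]' --claw '[20,20,20,20]'

```text
time: 10.6
eef_pos: [0.5069, 0.0486, 0.0448]
ee_rot: [-3.142, -0.0, 1.398]
force: [0.4, 0.4, -1.8]
finger_gap: 0.0252
finger_force: 58.6
```

>>> carry_out --delta_pos '[[0.0068,0.039,0],[0.0068,0.039,0],[0.0068,0.039,0],[0,0,0]]' --dr '[[0,0,0],[0,0,0],[0,0,0],[0,0,0]]' --claw '[20,20,20,20]'

```text
time: 11.0
eef_pos: [0.5079, 0.0546, 0.0448]
ee_rot: [-3.141, -0.0, 1.399]
force: [0.6, -0.4, -2.3]
finger_gap: 0.0253
finger_force: 58.7
```

>>> carry_out --delta_pos '[[0.0068,0.039,0],[0.0068,0.039,0],[0.0068,0.039,0],[0,0,0]]' --dr '[[0,0,0],[0,0,0],[0,0,0],[0,0,0]]' --claw '[20,20,20,20]'

```text
time: 11.4
eef_pos: [0.5089, 0.0604, 0.0447]
ee_rot: [-3.141, -0.0, 1.399]
force: [-0.9, 0.1, -1.6]
finger_gap: 0.0251
finger_force: 58.8
```

>>> carry_out --delta_pos '[[0.0068,0.039,0],[0.0068,0.039,0],[0.0068,0.039,0],[0,0,0]]' --dr '[[0,0,0],[0,0,0],[0,0,0],[0,0,0]]' --claw '[20,20,20,20]'

```text
time: 11.8
eef_pos: [0.5099, 0.0663, 0.0448]
ee_rot: [-3.141, -0.0, 1.399]
force: [-0.2, 0.1, -1.5]
finger_gap: 0.0254
finger_force: 59.1
```

```bash
python3 - <<'E'
from ov import *
st=bot.state();e=st["eef_pos"];yaw=st["ee_rot"][2];print(st["force"],st["wrist_torque"])
A=[e[0],e[1],yaw];z=e[2]+.0152
L=[([R(A,(x,0,z)) for x in(.032,.132)],(0,255,0))]
cv2.imwrite("pics/t4.png",np.vstack([crop("top",140,190,130,60,6,L)[:300],crop("side",200,100,130,60,6,L)[:300]]))
E
```

```text
[-0.23402443  0.0960458  -1.4767769 ] [0.0167878  0.08572653 0.06461579]
```

View pics/t4.png

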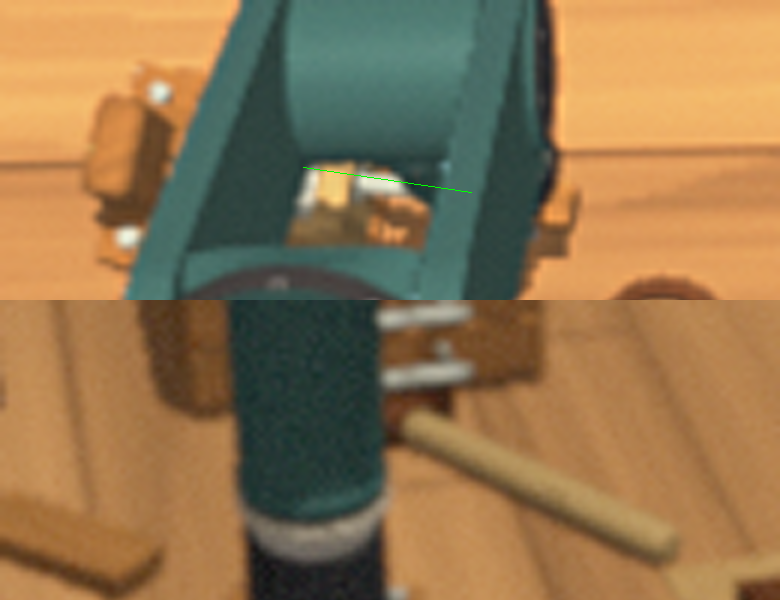

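The top view shows the shank at (385,183) going under the near cheek at (335,185), so it is in the hole. I'll continue.

>>> carry_out --delta_pos '[[0.0068,0.039,0],[0.0068,0.039,0],[0.0068,0.039,0],[0.0068,0.039,0],[0,0,0]]' --dr '[[0,0,0],[0,0,0],[0,0,0],[0,0,0],[0,0,0]]' --claw '[20,20,20,20,20]'

```text
time: 12.4
eef_pos: [0.5112, 0.0742, 0.0447]
ee_rot: [-3.141, -0.0, 1.398]
force: [-1.5, 1.0, -0.5]
finger_gap: 0.0254
finger_force: 59.4
```

>>> carry_out --delta_pos '[[0.0068,0.039,0],[0.0068,0.039,0],[0.0068,0.039,0],[0.0068,0.039,0],[0,0,0]]' --dr '[[0,0,0],[0,0,0],[0,0,0],[0,0,0],[0,0,0]]' --claw '[20,20,20,20,20]'

```text
time: 12.9
eef_pos: [0.5125, 0.082, 0.0447]
ee_rot: [-3.141, -0.0, 1.398]
force: [-2.7, -0.0, -0.4]
finger_gap: 0.0254
finger_force: 59.8
```

>>> carry_out --delta_pos '[[0.0068,0.039,0],[0.0068,0.039,0],[0.0034,0.02,0],[0,0,0]]' --dr '[[0,0,0],[0,0,0],[0,0,0],[0,0,0]]' --claw '[20,20,20,20]'

```text
time: 13.3
eef_pos: [0.5132, 0.0867, 0.0447]
ee_rot: [-3.141, -0.0, 1.399]
force: [-2.7, 0.3, -0.9]
finger_gap: 0.0253
finger_force: 60.2
```

>>> carry_out --delta_pos '[[-0.01,0.002,0],[0.0034,0.02,0],[0.0034,0.02,0],[0,0,0]]' --dr '[[0,0,0],[0,0,0],[0,0,0],[0,0,0]]' --claw '[20,20,20,20]'

```text
time: 13.7
eef_pos: [0.5134, 0.0887, 0.0448]
ee_rot: [3.142, -0.0, 1.398]
force: [-2.2, -1.9, -0.3]
finger_gap: 0.025
finger_force: 59.8
```

```bash
python3 -c "
from h import *
s=bot.state();print(s['force'],s['wrist_torque'])"
```

```text
[-2.17749444 -1.87553573 -0.32556136] [-0.06362892  0.43924251  0.21862013]
```

>>> carry_out --delta_pos '[[0,0,0],[0.0033,0.02,0],[0.0033,0.02,0],[0,0,0]]' --dr '[[0,0,0.08],[0,0,0],[0,0,0],[0,0,0]]' --claw '[20,20,20,20]'

```text
time: 14.1
eef_pos: [0.5142, 0.0908, 0.0449]
ee_rot: [3.141, -0.0, 1.407]
force: [-0.3, 0.4, -1.3]
finger_gap: 0.0252
finger_force: 59.0
```

```bash
python3 -c "
from h import *
s=bot.state();print(s['force'],s['wrist_torque'])"
```

```text
[-0.31773761  0.42376802 -1.3067886 ] [-0.02915186  0.10693672  0.0523202 ]
```

>>> carry_out --delta_pos '[[0.0033,0.02,0],[0.0033,0.02,0],[0,0,0]]' --dr '[[0,0,0],[0,0,0],[0,0,0]]' --claw '[20,20,20]'

```text
time: 14.4
eef_pos: [0.5144, 0.0928, 0.0448]
ee_rot: [3.141, -0.0, 1.407]
force: [-0.3, 0.6, -1.9]
finger_gap: 0.0252
finger_force: 58.7
```

>>> carry_out --delta_pos '[[0.0033,0.02,0],[0.0033,0.02,0],[0,0,0]]' --dr '[[0,0,0],[0,0,0],[0,0,0]]' --claw '[20,20,20]'

```text
time: 14.7
eef_pos: [0.5146, 0.0947, 0.0448]
ee_rot: [3.141, -0.0, 1.407]
force: [0.9, 0.6, -1.5]
finger_gap: 0.0252
finger_force: 58.5
```

>>> carry_out --delta_pos '[[0.0033,0.02,0],[0.0033,0.02,0],[0,0,0]]' --dr '[[0,0,0],[0,0,0],[0,0,0]]' --claw '[20,20,20]'

```text
time: 15.0
eef_pos: [0.5149, 0.0967, 0.0448]
ee_rot: [3.141, -0.0, 1.407]
force: [0.5, 0.3, -1.4]
finger_gap: 0.0251
finger_force: 58.3
```

```bash
python3 -c "
from h import *
s=bot.state();print(s['force'],s['wrist_torque'])"
```

```text
[ 0.46966007  0.28264584 -1.43918106] [-0.02574065 -0.07909333 -0.09751887]
```

>>> carry_out --delta_pos '[[0.0033,0.02,0],[0.0033,0.02,0],[0.0033,0.02,0],[0,0,0]]' --dr '[[0,0,0],[0,0,0],[0,0,0],[0,0,0]]' --claw '[20,20,20,20]'

```text
time: 15.4
eef_pos: [0.5153, 0.0997, 0.0448]
ee_rot: [3.142, -0.0, 1.407]
force: [-0.2, -0.4, -0.7]
finger_gap: 0.0255
finger_force: 58.2
```

>>> carry_out --delta_pos '[[0.0033,0.02,0],[0.0033,0.02,0],[0.0033,0.02,0],[0,0,0]]' --dr '[[0,0,0],[0,0,0],[0,0,0],[0,0,0]]' --claw '[20,20,20,20]'

```text
time: 15.8
eef_pos: [0.5157, 0.1027, 0.0448]
ee_rot: [-3.142, -0.0, 1.407]
force: [0.6, -0.8, 0.1]
finger_gap: 0.0252
finger_force: 58.1
```

>>> carry_out --delta_pos '[[0.0033,0.02,0],[0.0033,0.02,0],[0.0033,0.02,0],[0,0,0]]' --dr '[[0,0,0],[0,0,0],[0,0,0],[0,0,0]]' --claw '[20,20,20,20]'

```text
time: 16.2
eef_pos: [0.5162, 0.1057, 0.0448]
ee_rot: [-3.142, -0.0, 1.407]
force: [0.1, -1.0, -0.7]
finger_gap: 0.0252
finger_force: 58.0
```

```bash
python3 -c "
from h import *
s=bot.state();print(s['force'],s['wrist_torque'])"
```

```text
[ 0.11832602 -1.02243905 -0.67461319] [-0.13945956 -0.05296234 -0.17509975]
```

>>> carry_out --delta_pos '[[0.0033,0.02,0],[0.0033,0.02,0],[0.0033,0.02,0],[0,0,0]]' --dr '[[0,0,0],[0,0,0],[0,0,0],[0,0,0]]' --claw '[20,20,20,20]'

```text
time: 16.6
eef_pos: [0.5166, 0.1087, 0.0447]
ee_rot: [-3.141, -0.0, 1.407]
force: [-0.2, -2.1, -0.6]
finger_gap: 0.0252
finger_force: 58.0
```

>>> carry_out --delta_pos '[[0.0033,0.02,0],[0.0033,0.02,0],[0.0033,0.02,0],[0,0,0]]' --dr '[[0,0,0],[0,0,0],[0,0,0],[0,0,0]]' --claw '[20,20,20,20]'

```text
time: 17.0
eef_pos: [0.517, 0.1117, 0.0447]
ee_rot: [-3.141, -0.0, 1.407]
force: [-0.3, -1.6, -0.3]
finger_gap: 0.0252
finger_force: 58.0
```

>>> carry_out --delta_pos '[[0.0033,0.02,0],[0.0033,0.02,0],[0.0033,0.02,0],[0,0,0]]' --dr '[[0,0,0],[0,0,0],[0,0,0],[0,0,0]]' --claw '[20,20,20,20]'

```text
time: 17.4
eef_pos: [0.5175, 0.1148, 0.0447]
ee_rot: [-3.141, -0.0, 1.407]
force: [-0.2, -0.5, -0.5]
finger_gap: 0.0252
finger_force: 58.0
```

>>> carry_out --delta_pos '[[0.0033,0.02,0],[0.0033,0.02,0],[0.0033,0.02,0],[0,0,0]]' --dr '[[0,0,0],[0,0,0],[0,0,0],[0,0,0]]' --claw '[20,20,20,20]'

```text
time: 17.8
eef_pos: [0.5179, 0.1178, 0.0447]
ee_rot: [-3.141, -0.0, 1.407]
force: [-0.5, -2.8, 0.1]
finger_gap: 0.0251
finger_force: 58.2
```

```bash
python3 -c "
from h import *
s=bot.state();print(s['force'],s['wrist_torque'])"
```

```text
[-0.49479455 -2.83449788  0.10578796] [-0.24586298  0.17692487 -0.18632145]
```

Nominally 88 mm in. From here I use 1 mm steps towards the shoulder.

>>> carry_out --delta_pos '[[0.0033,0.02,0],[0.0033,0.02,0],[0.0033,0.02,0],[0,0,0]]' --dr '[[0,0,0],[0,0,0],[0,0,0],[0,0,0]]' --claw '[20,20,20,20]'

```text
time: 18.2
eef_pos: [0.5184, 0.1207, 0.0447]
ee_rot: [-3.141, 0.0, 1.407]
force: [-1.6, -2.4, 0.3]
finger_gap: 0.0253
finger_force: 58.3
```

>>> carry_out --delta_pos '[[0.0033,0.02,0],[0.0033,0.02,0],[0,0,0]]' --dr '[[0,0,0],[0,0,0],[0,0,0]]' --claw '[20,20,20]'

```text
time: 18.5
eef_pos: [0.5187, 0.1227, 0.0447]
ee_rot: [-3.141, 0.0, 1.407]
force: [-2.2, -2.7, -0.0]
finger_gap: 0.0248
finger_force: 58.4
```

>>> carry_out --delta_pos '[[0.0033,0.02,0],[0.0033,0.02,0],[0,0,0]]' --dr '[[0,0,0],[0,0,0],[0,0,0]]' --claw '[20,20,20]'

```text
time: 18.8
eef_pos: [0.519, 0.1247, 0.0447]
ee_rot: [-3.141, 0.0, 1.407]
force: [-2.7, -3.0, 0.2]
finger_gap: 0.0247
finger_force: 58.5
```

>>> carry_out --delta_pos '[[0.0017,0.01,0],[0.0017,0.01,0],[0,0,0]]' --dr '[[0,0,0],[0,0,0],[0,0,0]]' --claw '[20,20,20]'

```text
time: 19.1
eef_pos: [0.5191, 0.1256, 0.0447]
ee_rot: [-3.141, 0.0, 1.407]
force: [-3.6, -4.2, 0.4]
finger_gap: 0.025
finger_force: 58.5
```

>>> carry_out --delta_pos '[[-0.012,0.002,0],[0.0017,0.01,0],[0,0,0]]' --dr '[[0,0,0],[0,0,0],[0,0,0]]' --claw '[20,20,20]'

```text
time: 19.4
eef_pos: [0.5192, 0.1264, 0.0448]
ee_rot: [3.141, -0.0, 1.407]
force: [-2.3, -2.9, -1.1]
finger_gap: 0.0249
finger_force: 58.4
```

```bash
python3 -c "
from h import *
s=bot.state();print(s['force'],s['wrist_torque'])"
```

```text
[-2.25153006 -2.93810111 -1.07303971] [-0.39350677  0.33884312 -0.10696442]
```

>>> carry_out --delta_pos '[[-0.011,0.002,0],[0.003,0.02,0],[0.0015,0.01,0],[0,0,0]]' --dr '[[0,0,0],[0,0,0],[0,0,0],[0,0,0]]' --claw '[20,20,20,20]'

```text
time: 19.8
eef_pos: [0.5194, 0.1281, 0.0449]
ee_rot: [3.14, -0.001, 1.407]
force: [0.3, -0.5, -0.9]
finger_gap: 0.025
finger_force: 58.1
```

>>> carry_out --delta_pos '[[0.003,0.02,0],[0.0015,0.01,0],[0,0,0]]' --dr '[[0,0,0],[0,0,0],[0,0,0]]' --claw '[20,20,20]'

```text
time: 20.1
eef_pos: [0.5194, 0.1285, 0.0449]
ee_rot: [3.141, 0.001, 1.407]
force: [0.5, -7.4, -0.1]
finger_gap: 0.0251
finger_force: 57.9
```

>>> carry_out --delta_pos '[[0.0015,0.01,0],[0.0015,0.01,0],[0,0,0]]' --dr '[[0,0,0],[0,0,0],[0,0,0]]' --claw '[20,20,20]'

```text
time: 20.4
eef_pos: [0.5194, 0.1286, 0.0449]
ee_rot: [3.141, 0.002, 1.408]
force: [0.3, -11.3, 1.6]
finger_gap: 0.0252
finger_force: 57.9
```

A stiff stop at nominally 99 mm with about 11 N, so the shoulder is home. I'll hold there briefly.

>>> carry_out --delta_pos '[[0,0,0],[0,0,0],[0,0,0],[0,0,0],[0,0,0]]' --dr '[[0,0,0],[0,0,0],[0,0,0],[0,0,0],[0,0,0]]' --claw '[20,20,20,20,20]'

```text
time: 20.9
eef_pos: [0.5194, 0.1286, 0.045]
ee_rot: [3.141, 0.002, 1.407]
force: [0.4, -11.9, 1.2]
finger_gap: 0.0253
finger_force: 57.9
```

```bash
python3 - <<'E'
from ov import *
st=bot.state();e=st["eef_pos"];yaw=st["ee_rot"][2];print(st["force"],st["wrist_torque"])
A=[e[0],e[1],yaw];z=e[2]+.0152
L=[([R(A,(x,0,z)) for x in(.032,.132)],(0,255,0))]
cv2.imwrite("pics/t5.png",np.vstack([crop("top",140,190,130,50,6,L),crop("side",200,110,130,50,6,L)]))
E
```

```text
[  0.4037095  -11.93659309   1.17376681] [-1.62825992 -0.08387658 -0.24071733]
```

View pics/t5.png

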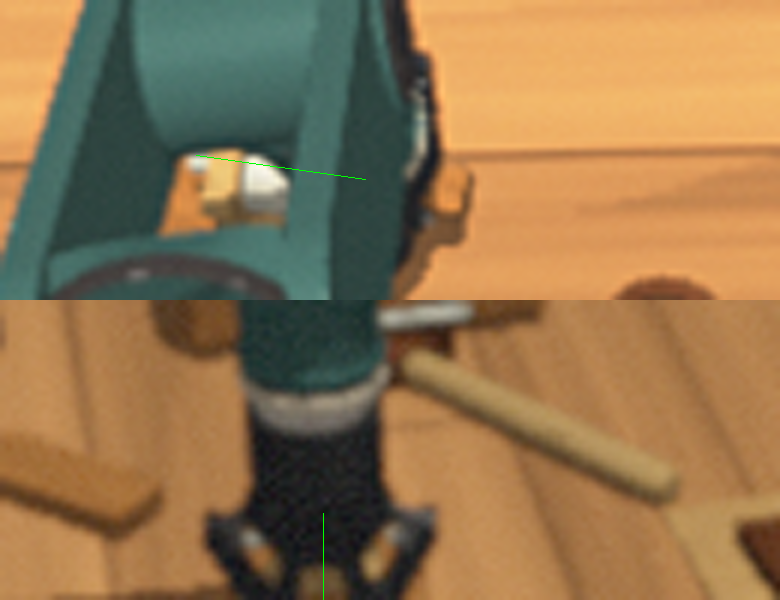

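The nose shows beyond the far cheek at (193,162) in the top crop, so the axle is through. I'll relax the push, open and lift away.

>>> carry_out --delta_pos '[[-0.002,-0.014,0],[0,0,0],[0,0,0],[0,0,0],[0,0,0],[0,0,0],[0,0,0],[0,0,0]]' --dr '[[0,0,0],[0,0,0],[0,0,0],[0,0,0],[0,0,0],[0,0,0],[0,0,0],[0,0,0]]' --claw '[20,20,30,40,50,60,60,60]'

```text
time: 21.8
eef_pos: [0.5189, 0.1297, 0.0448]
ee_rot: [-3.142, -0.0, 1.407]
force: [0.2, 1.1, -0.3]
finger_gap: 0.0602
finger_force: 0.0
```

>>> carry_out --delta_pos '[[0,0,0.1],[0,0,0.3],[0,0,0.5],[0,0,0.6],[0,0,0.6],[0,0,0.6],[0,-0.6,0.3],[0,-0.8,0],[0,-0.8,0],[0,-0.8,0],[0,-0.8,0],[0,-0.8,0],[0,0,0],[0,0,0],[0,0,0],[0,0,0]]' --dr '[[0,0,0],[0,0,0],[0,0,0],[0,0,0],[0,0,0],[0,0,0],[0,0,0],[0,0,0],[0,0,0],[0,0,0],[0,0,0],[0,0,0],[0,0,0],[0,0,0],[0,0,0],[0,0,0]]' --claw '[60,60,60,60,60,60,60,60,60,60,60,60,60,60,60,60]'

```text
time: 23.4
eef_pos: [0.5187, -0.0992, 0.1948]
ee_rot: [-3.141, -0.0, 1.408]
force: [0.4, 1.0, 0.4]
finger_gap: 0.0602
finger_force: 0.0
```

```bash
python3 - <<'E'
from ov import *
cv2.imwrite("pics/t6.png",np.vstack([crop("top",140,190,130,50,6,[]),crop("side",200,110,130,50,6,[])]))
E
```

```text
(no output)
```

View pics/t6.png

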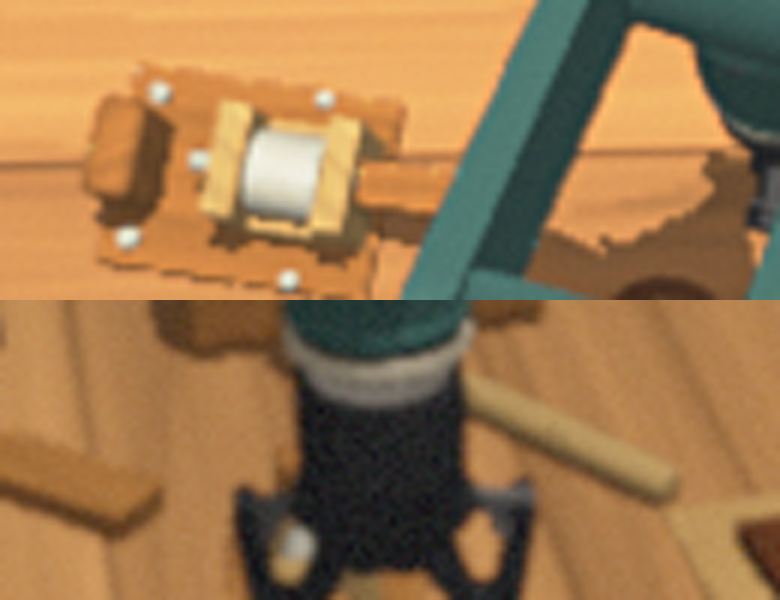

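The handle meets the near cheek at (358,185), the nose sticks out past the far cheek at (200,160), and the gripper is clear.

```bash
python3 -c "
from bench import bot
print(bot.hand_in())"
```

```text
the job is handed in; nothing more can be done
None
```

The long axle is through the near cheek, roller and far cheek with its shoulder on the near cheek; I pressed it home at about 12 N, let go and handed the job in at about 23 s, but the hand-in gave no verdict.

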